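# Knock the square end cap out of its bench mould

### The arm

A 6-joint arm with a two-finger parallel gripper is mounted at the origin on the work surface. World frame = base frame: x ahead of the robot, y to its left, z up, the work surface at z = 0. Lengths are in m, angles in rad, forces in N, time in s.
With the tool pointing down it reaches from about 0.225 to 0.725 m from the base axis. Payload 3.1 kg.
Tool frame: the origin (TCP) lies midway between the tips of the shut fingers; the grasp point (between the pads) lies 19 mm behind it; z points along the fingers, y is the direction in which the jaws open and shut (so a half turn about z gives the same grasp; the last joint's range is limited). The gripper opens to 85 mm and grips with 20 to 120 N. Pads are 22 mm wide; open, the fingers measure 114 mm over their backs; the gripper's body (76 mm by 85 mm) begins 54 mm behind the grasp point. The pads swing forward as they close: fully open they stand 13 mm farther back than shut.
Start: joints at [-1.39, 0.048, 0.099, 1.622, 0, 1.443], TCP at [0.16, -0.5, 0.202] pointing down, gripper open.
Joint ranges: [-2.91, 2.91], [-0.99, 1.94], [-1.21, 1.42], [-2.12, 2.29], [-1.49, 1.47], [-3.14, 3.14]. Speed limits (rad/s): [2.79, 2.79, 3.14, 3.14, 3.14, 3.14].

### API

Orientations are given as a rotation vector (axis times angle).
In Python, from plant import env gives the robot as it stands. The module is installed in compiled form; this text tells all that it offers.
- The arm moves only by the tool carry_out, never from a script. Its argument "commands" is a list of rows, each a list of 5 numbers: the shift along the tool's x, y, z in m, then the turn about the tool's z in rad, then the closure in counts, from 0 (fully open) to 255 (shut). In form: [[x, y, z, turn, hand], ...]. A call has 1 to 12 rows; each row shifts and turns the pose as measured when the row begins, along the tool's axes as they then stand; what a row does not reach is not made up. A row lasts 1/8 s, in which the tool goes at most 62.5 mm and 10.7 degrees, less where a joint would pass 70% of its speed; a pose out of reach is approached as far as the arm can. A call is refused whole if a number of a shift passes 0.0625 or a number of a turn 0.188, either way. A call with a gripper value outside its range is refused whole. The fingers move at their own pace and stop on an object; the grip force is fixed at half the most. Time passes only in rows, so rows that do not move let the fingers close. It gives the time, the measured TCP pose, the force and the opening at its end, in the units of the state.
- env.sense(): the state, without advancing time (a new reading comes with each control period).
- env.capture(name): name is "side" or "top" or "wrist"; returns the picture (480x640x3 uint8, blue, green, red); there is no depth.
- env.camera_info(name): a dict with "fx", "fy", "cx", "cy" (pixels), "rvec" (rotation vector, rad) and "tvec" (3), from world to camera coordinates, as OpenCV has them; the wrist camera has in their place "hand_eye" (4x4, takes a point from camera to tool coordinates, whose origin is the TCP and whose axes are the flange's). Camera axes: x right, y down, z forward; pixel columns grow to the right and rows downward; lengths in m; the calibration is good to about 2 mm. A picture is of the moment at which its call begins: read the wrist's pose just before it. camera_info takes no time and is no camera call.
- env.hand_in(): hands the job in, once; it reports no verdict.
Trained networks look in the newest picture that a camera, given by its name, has taken for a name from the list of things; names that differ only in an ending like _2 or _b are one class to them, and where a whole thing is asked for, a point or a joint stands for the part that bears it (a point fixed in the world has none). Each returns a list of dicts, best first, with "score" (0 to 1); they miss things now and then, are a little off and sometimes report something else, mostly with a low value. They report only what shows in the picture. A call takes as long as a camera call. They do not tell look-alikes from the thing itself.
- env.search_frame(name, camera): "point" ([column, row] in pixels, amid what is visible of it).
- env.pinpoint(name, camera): "point" ([column, row] in pixels: a listed point, or the origin of a listed thing).
The state is a dict: "time": time; "joints": joint angles; "dq": joint speeds; "effort": joint torques, N m; "position": TCP position; "tcp_rot": TCP orientation; "contact_force": force on the tool from outside, world axes, zero at the start; "torque": the same for the moment, N m; "grip_width": finger opening in m.
Only numpy, scipy, OpenCV 4.12 (cv2) and the standard library are available. Lean on these libraries where they do the work, as an engineer would, in place of code of your own. Each camera call takes 0.05 s, during which the arm holds its last target. There are 200 camera calls.

### The job

One of the two bench moulds holds the square end cap, stuck flush in its pocket. Push that mould's knockout rod up by lifting the round knob beside the mould, so that the cap rises out of the pocket; then take the cap and set it gently down in the flat steel tray, resting flat. Leave the round cap where it is, in the other mould.

Things in the scene. Friction and masses are not known exactly. Their poses are not given: they have to be found in the camera images.
- square_cap: Grey plastic square end cap, 50 x 50 x 30 mm high, 40 to 85 g; origin: centre of its underside, z up, x and y along its sides. It sits in the pocket of one of two alike aluminium moulds (block 110 x 110 mm, top 92 mm above the bench), left or right, its top flush with the block: it cannot be gripped until pushed up; then it stands loose on the rod, its foot still in the pocket.
- square_knob (a point): Top centre of the knob of the square mould's knockout rod: upright black cylinder, 28 mm across, 40 mm high, top 125 mm above the bench when down, 105 mm from the cap's centre. A bar under the block joins it to the rod, 2 mm below the cap. It slides straight up 24 mm to a hard stop (cap then 22 mm proud of the block) against 7 N, and stays where let go.
- tray: Flat steel tray fixed to the bench between the two moulds, 150 mm (its x) by 140 mm (its y), rim 12 mm high and 4 mm wide, inner floor 4 mm above the bench. Origin: centre of its underside; z up.
- round_cap: Grey plastic round end cap, 52 mm diameter and 30 mm high, in the round pocket of the other mould, which has the same kind of knob and rod. Origin: centre of its underside. Not to be moved.
There are look-alikes about, which are no part of the job. Leave any turquoise look-alike of the square_cap alone.

How it is judged:
By the outcome, as a careful person would: the job done as asked, in the order asked, and still so for the second after the job is handed in, with the robot touching nothing.
It also fails if it takes over 58 s, if anything falls off the work surface, if the arm or the gripper's body presses on something with over 40 N, if the wrist force passes 120 N, or if a joint passes its speed limit or range.

## Working session

There is one attempt and no reset: what is moved stays moved. The work goes in short steps, Python scripts to look and compute and a tool call to move; the robot and the scene stay as the last step left them, time stands still between calls to the robot, and variables do not carry over. Pictures are saved under pics/ and viewed, about 8 in all and at most 12, crops included, and the job is handed in when it is done.

Besides the shell and the picture viewer there is one more tool, called after "Call:" as name(argument=value, ...), one argument or row to a line, values as JSON. carry_out: Moves the arm, as the interface text tells. Its arguments: {"type":"object","properties":{"commands":{"type":"array","items":{"type":"array","items":{"type":"number"}}}},"required":["commands"]}

```bash
mkdir -p pics
cat > h.py <<'E'
import numpy as np, cv2
from plant import env
def ray(cam,px,state=None):
    i=env.camera_info(cam)
    d=np.array([(px[0]-i['cx'])/i['fx'],(px[1]-i['cy'])/i['fy'],1.])
    if 'rvec' in i:
        R=cv2.Rodrigues(np.array(i['rvec'],float))[0]; t=np.array(i['tvec'],float).ravel()
        return -R.T@t, R.T@d
    H=np.array(i['hand_eye']); s=state
    R=cv2.Rodrigues(np.array(s['tcp_rot'],float))[0]
    return R@H[:3,3]+np.array(s['position']), R@H[:3,:3]@d
def at(cam,px,z,state=None):
    o,d=ray(cam,px,state); return o+d*(z-o[2])/d[2]
def tri(p1,p2):
    (a,u),(b,v)=p1,p2; k=np.linalg.lstsq(np.c_[u,-v],b-a,rcond=None)[0]
    x,y=a+u*k[0],b+v*k[1]; return (x+y)/2,np.linalg.norm(x-y)
E
python3 - <<'E'
from h import *
np.set_printoptions(precision=4,suppress=True)
s=env.sense(); print(s)
Z={'square_cap':.062,'square_knob':.125,'tray':0,'round_cap':.062}
for c in ('top','side'):
    im=env.capture(c); cv2.imwrite(f'pics/{c}0.png',im)
    for n in Z:
        for d in env.pinpoint(n,c)[:4]: print(c,n,np.round(d['point'],1),round(d['score'],2),at(c,d['point'],Z[n]))
E
```

```text
{'time': 0.0, 'joints': array([-1.3898,  0.0487,  0.0976,  1.622 ,  0.    ,  1.443 ]), 'dq': array([-0.0014,  0.0014, -0.0007, -0.0014, -0.001 , -0.0025]), 'effort': array([  0.0005, -33.8789,  32.001 ,   0.0205,  -0.    ,   0.    ]), 'position': array([ 0.1594, -0.4995,  0.2012]), 'tcp_rot': array([-3.1019, -0.4828,  0.0001]), 'contact_force': array([ 0.213 , -0.1621,  0.4798]), 'torque': array([ 0.0393, -0.003 , -0.0212]), 'grip_width': 0.08564738181844106}
top square_cap [397.8 171.3] 0.91 [ 0.6214 -0.2372  0.062 ]
top square_cap [366.9 301.3] 0.89 [ 0.3202 -0.1629  0.062 ]
top square_cap [455.5 205.6] 0.83 [ 0.5408 -0.3702  0.062 ]
top square_cap [400.7 263.3] 0.56 [ 0.4068 -0.2411  0.062 ]
top square_knob [396.9 210.5] 0.71 [ 0.5206 -0.2239  0.125 ]
top tray [294.2 192.9] 0.59 [0.5802 0.0076 0.    ]
top round_cap [178.8 201.1] 0.82 [0.5498 0.2722 0.062 ]
side square_cap [363.2 217. ] 0.93 [ 0.4178 -0.1884  0.062 ]
side square_cap [410.9 252.4] 0.83 [ 0.3237 -0.1067  0.062 ]
side square_cap [308.7 172.3] 0.74 [ 0.5414 -0.3078  0.062 ]
side square_cap [261.  189.4] 0.73 [ 0.6311 -0.2403  0.062 ]
side square_knob [315.7 173.9] 0.76 [ 0.5179 -0.2303  0.125 ]
side tray [272.  306.6] 0.72 [0.5676 0.005  0.    ]
side round_cap [246.6 427.8] 0.83 [0.5558 0.2681 0.062 ]
```

View pics/top0.png

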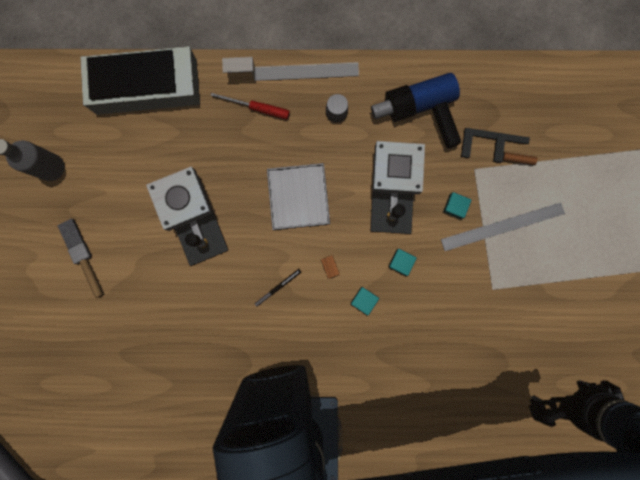

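View pics/side0.png

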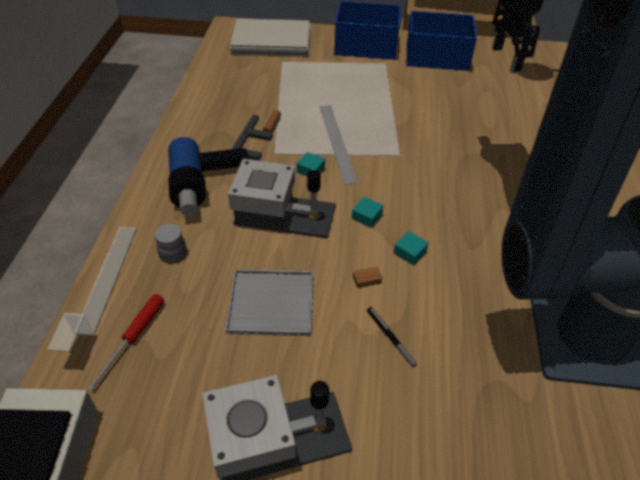

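Run:
```python
from h import *
np.set_printoptions(precision=4,suppress=True)
P=lambda n,a,b:print(n,*tri(ray('top',a),ray('side',b)))
P('cap?',(397.8,171.3),(261,189.4)); P('knob',(396.9,210.5),(315.7,173.9)); P('tray',(294.2,192.9),(272,306.6))
# block top corners, tray corners from the picture
for p in [(377,143),(425,143),(375,187),(423,193),(399.5,166)]: print('blk',at('top',p,.092))
for p in [(268,170),(324,165),(328,222),(272,229)]: print('tray',at('top',p,.012))
s=env.sense(); print(cv2.Rodrigues(s['tcp_rot'])[0]); print(env.camera_info('wrist'))
im=cv2.imread('pics/top0.png')[120:245,355:480]
cv2.imwrite('pics/crop1.png',cv2.resize(im,None,fx=4.5,fy=4.5,interpolation=cv2.INTER_CUBIC))
```

```text
cap? [ 0.6256 -0.2368  0.0645] 0.009355992843784645
knob [ 0.5184 -0.2229  0.1315] 0.002623157388714602
tray [0.5732 0.0073 0.0042] 0.012445100906961428
blk [ 0.6806 -0.1856  0.092 ]
blk [ 0.6809 -0.2955  0.092 ]
blk [ 0.5786 -0.1802  0.092 ]
blk [ 0.5651 -0.2889  0.092 ]
blk [ 0.6272 -0.2364  0.092 ]
tray [0.6345 0.0713 0.012 ]
tray [ 0.6473 -0.0653  0.012 ]
tray [ 0.5073 -0.0751  0.012 ]
tray [0.49   0.0599 0.012 ]
[[ 0.9527  0.3039  0.    ]
 [ 0.3039 -0.9527  0.    ]
 [ 0.     -0.     -1.    ]]
{'fx': 359.1529146848024, 'fy': 359.1529146848024, 'cx': 322.6052243461408, 'cy': 244.93915049403154, 'hand_eye': array([[-0.0006, -0.956 , -0.2934,  0.0744],
       [ 1.    , -0.0005, -0.0003,  0.0015],
       [ 0.0001, -0.2934,  0.956 , -0.1718],
       [ 0.    ,  0.    ,  0.    ,  1.    ]])}
```

View pics/crop1.png

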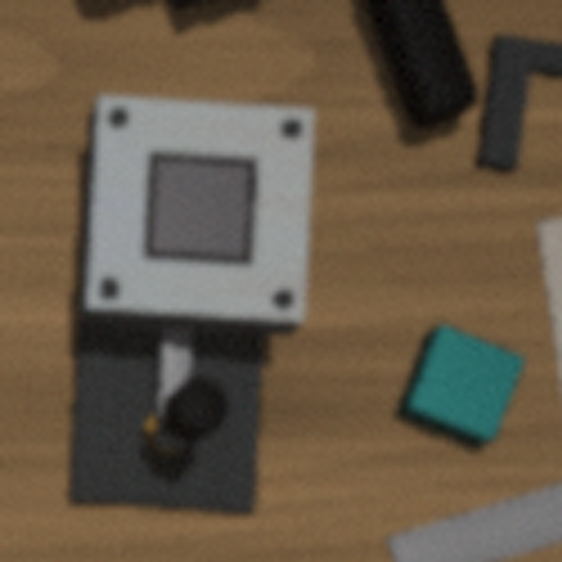

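Call:
carry_out(
  commands=[
    [0, 0, -0.025, 0.185, 0],
    [0, 0, -0.025, 0.185, 0],
    [0.04, -0.0325, 0, 0, 0],
    [0.04, -0.0325, 0, 0, 0],
    [0.04, -0.0325, 0, 0, 0],
    [0.04, -0.0325, 0, 0, 0],
    [0.04, -0.0325, 0, 0, 0],
    [0.04, -0.0325, 0, 0, 0],
    [0.04, -0.0325, 0, 0, 0],
    [0.04, -0.0325, 0, 0, 0],
    [0.04, -0.0325, 0, 0, 0],
  ],
)

```text
time: 1.88
position: [0.5498, -0.2308, 0.2547]
tcp_rot: [3.135, -0.126, 0.006]
contact_force: [0.4, 0.2, 0.5]
grip_width: 0.0853
```

```bash
cat > look.py <<'E'
import sys
from h import *
np.set_printoptions(precision=4,suppress=True)
tag=sys.argv[1]; zk=float(sys.argv[2]); zc=float(sys.argv[3])
s=env.sense(); im=env.capture('wrist'); cv2.imwrite(f'pics/w{tag}.png',im)
R=cv2.Rodrigues(s['tcp_rot'])[0]; print('t',s['time'],s['position'],'yaw deg',np.degrees(np.arctan2(R[1,0],R[0,0])),'tilt',R[2],s['grip_width'],s['contact_force'])
for n,z in (('square_cap',zc),('square_knob',zk)):
    for d in env.pinpoint(n,'wrist')[:3]:
        w=at('wrist',d['point'],z,s); print(n,np.round(d['point'],1),round(d['score'],2),w,'tool shift',R.T@(w-s['position']))
E
python3 look.py 1 .125 .062
```

```text
t 1.875 [ 0.5498 -0.2308  0.2547] yaw deg -4.6125954817966495 tilt [ 0.004   0.0041 -1.    ] 0.08533302238958677 [0.3849 0.1797 0.5228]
square_cap [286.3 368.9] 0.94 [ 0.3643 -0.1749  0.062 ] tool shift [-0.1902 -0.0416  0.1918]
square_cap [317.9 130.5] 0.91 [ 0.6294 -0.235   0.062 ] tool shift [ 0.0789 -0.003   0.193 ]
square_cap [343.8 302.7] 0.91 [ 0.4446 -0.2483  0.062 ] tool shift [-0.1042  0.0251  0.1924]
square_knob [325.  250.1] 0.76 [ 0.5278 -0.2332  0.125 ] tool shift [-0.0222  0.0036  0.1297]
```

View pics/w1.png

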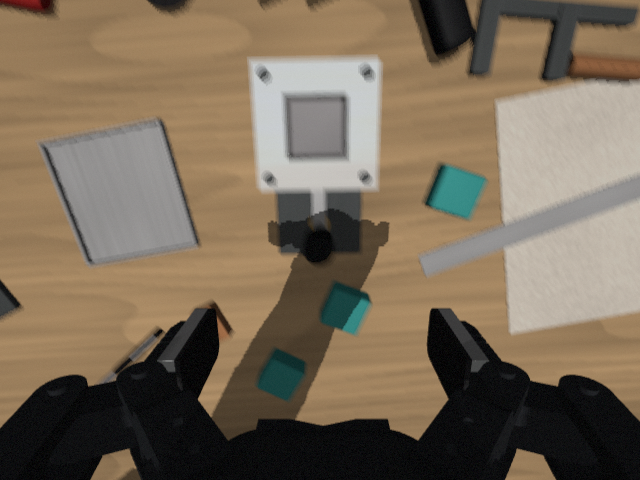

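Run:
```python
from h import *
np.set_printoptions(precision=4,suppress=True)
s=env.sense(); print(s['time'],s['position'],s['dq'])
im=cv2.imread('pics/w1.png')
c=[at('wrist',p,.092,s) for p in [(249,58),(381,57),(378,191),(258,191)]]
for q in c: print(q)
c=np.array(c); print('cen',c.mean(0)); f=(c[0]+c[1]-c[2]-c[3])/2; print(np.degrees(np.arctan2(f[1],f[0]))); l=(c[1]+c[2]-c[0]-c[3])/2; print('side', np.degrees(np.arctan2(l[1],l[0]))+90,np.linalg.norm(f),np.linalg.norm(l))
for p in [(318,125.5),(316,127)]: print('cap',at('wrist',p,.092,s))
for p in [(319,248),(325,250)]: print('knob',at('wrist',p,.125,s))
g=cv2.convertScaleAbs(im[180:280,250:390],alpha=2.2,beta=20)
cv2.imwrite('pics/c2.png',cv2.resize(g,None,fx=5,fy=5,interpolation=cv2.INTER_CUBIC))
```

```text
2.025 [ 0.5499 -0.23    0.2535] [-0.0516 -0.0349 -0.022   0.0115 -0.0248 -0.0087]
[ 0.6908 -0.181   0.092 ]
[ 0.6831 -0.2913  0.092 ]
[ 0.5711 -0.2852  0.092 ]
[ 0.5797 -0.1742  0.092 ]
cen [ 0.6312 -0.2329  0.092 ]
-3.323060687669251
side -4.209482481674712 0.1117606140184301 0.11094017255719209
cap [ 0.6329 -0.2343  0.092 ]
cap [ 0.6318 -0.2324  0.092 ]
knob [ 0.5304 -0.2272  0.125 ]
knob [ 0.5281 -0.2323  0.125 ]
```

View pics/c2.png

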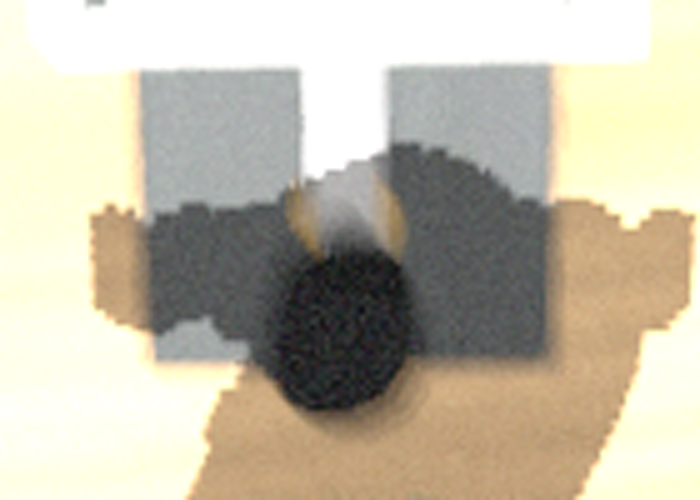

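Call:
carry_out(
  commands=[
    [-0.011, -0.001, 0.035, -0.014, 0],
    [-0.011, 0, 0.035, 0, 0],
    [0, 0, 0, 0, 0],
    [0, 0, 0, 0, 0],
  ],
)

```text
time: 2.52
position: [0.5262, -0.2305, 0.1841]
tcp_rot: [3.134, -0.101, 0.006]
contact_force: [1.0, 0.6, 1.0]
grip_width: 0.0853
```

```bash
python3 look.py 2 .125 .062
python3 - <<'E'
import cv2
im=cv2.imread('pics/w2.png'); cv2.imwrite('pics/w2b.png',cv2.convertScaleAbs(im,alpha=2,beta=10))
E
```

```text
t 2.525 [ 0.5262 -0.2305  0.1841] yaw deg -3.708942854446878 tilt [ 0.004   0.0059 -1.    ] 0.08527079856290806 [0.9531 0.5835 0.9746]
square_cap [312.2  97. ] 0.95 [ 0.6293 -0.2315  0.062 ] tool shift [ 0.1024 -0.0064  0.1224]
square_cap [274.9 387.4] 0.91 [ 0.3702 -0.1761  0.062 ] tool shift [-0.1597 -0.0449  0.1212]
square_cap [477.3 179.8] 0.79 [ 0.5582 -0.3609  0.062 ] tool shift [0.0399 0.1273 0.123 ]
square_knob [320.2 250.8] 0.84 [ 0.5264 -0.2308  0.125 ] tool shift [ 0.     -0.0001  0.0591]
```

View pics/w2b.png

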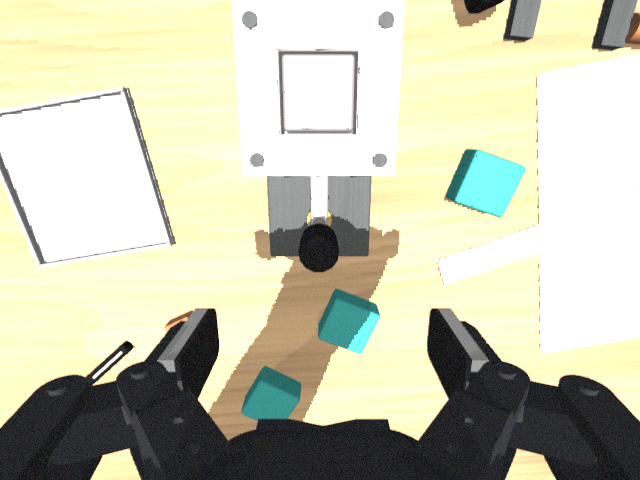

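Call:
carry_out(
  commands=[
    [0, 0, 0.035, 0, 0],
    [0, 0, 0.035, 0, 0],
    [0, 0, 0.02, 0, 0],
    [0, 0, 0.006, 0, 0],
    [0, 0, 0, 0, 0],
  ],
)

```text
time: 3.3
position: [0.5355, -0.2358, 0.0962]
tcp_rot: [3.125, -0.1, 0.033]
contact_force: [0.3, -0.6, -0.1]
grip_width: 0.0855
```

```bash
python3 look.py 3 .125 .062
```

```text
t 3.3 [ 0.5355 -0.2358  0.0962] yaw deg -3.66415393314859 tilt [ 0.0218  0.0146 -0.9997] 0.08550876536741232 [ 0.3299 -0.6228 -0.0743]
square_cap [516.8 210.2] 0.98 [ 0.5612 -0.3542  0.062 ] tool shift [0.0324 0.116  0.0366]
square_cap [344.3 372.9] 0.94 [ 0.4581 -0.2473  0.062 ] tool shift [-0.0773  0.016   0.0328]
square_cap [307.9 102.2] 0.91 [ 0.6283 -0.2359  0.062 ] tool shift [ 0.0918 -0.0063  0.0361]
square_knob [306.6 330.8] 0.98 [ 0.5262 -0.2291  0.125 ] tool shift [-0.009  -0.0056 -0.0291]
```

Call:
carry_out(
  commands=[
    [-0.0085, -0.0055, 0, 0, 0],
    [0, 0, 0, 0, 0],
    [0, 0, 0, 0, 0],
  ],
)

```text
time: 3.82
position: [0.5281, -0.23, 0.0989]
tcp_rot: [3.122, -0.1, 0.04]
contact_force: [0.6, 1.3, -0.3]
grip_width: 0.0855
```

```bash
python3 look.py 4 .125 .062
```

```text
t 3.825 [ 0.5281 -0.23    0.0989] yaw deg -3.6517346248011773 tilt [ 0.0261  0.0167 -0.9995] 0.08551584497020585 [ 0.6459  1.2654 -0.3245]
square_cap [351.8 368.3] 0.94 [ 0.4523 -0.2469  0.062 ] tool shift [-0.0755  0.0212  0.0353]
square_cap [521.4 199.5] 0.81 [ 0.5596 -0.3524  0.062 ] tool shift [0.0382 0.1195 0.0399]
square_cap [315.   86.9] 0.6 [ 0.6288 -0.2345  0.062 ] tool shift [ 0.0998 -0.0025  0.0395]
square_knob [319.3 313.7] 0.67 [ 0.5254 -0.2294  0.125 ] tool shift [-0.0021  0.0001 -0.0262]
```

Call:
carry_out(
  commands=[
    [-0.002, 0, 0.01, 0, 0],
    [0, 0, 0.003, 0, 0],
    [0, 0, 0, 0, 0],
    [0, 0, 0, 0, 0],
  ],
)

```text
time: 4.47
position: [0.5258, -0.2299, 0.0835]
tcp_rot: [3.123, -0.1, 0.037]
contact_force: [-0.1, -0.5, 0.4]
grip_width: 0.085
```

Call:
carry_out(
  commands=[
    [0, 0, 0, 0, 100],
    [0, 0, 0, 0, 150],
    [0, 0, 0, 0, 170],
    [0, 0, 0, 0, 255],
    [0, 0, 0, 0, 255],
    [0, 0, 0, 0, 255],
  ],
)

```text
time: 5.22
position: [0.5262, -0.2284, 0.0845]
tcp_rot: [3.126, -0.099, 0.039]
contact_force: [-0.0, 0.5, 1.5]
grip_width: 0.0251
```

Call:
carry_out(
  commands=[
    [0, 0, 0, 0, 255],
    [0, 0, -0.005, 0, 255],
    [0, 0, -0.005, 0, 255],
    [0, 0, -0.005, 0, 255],
  ],
)

```text
time: 5.72
position: [0.5262, -0.2283, 0.0957]
tcp_rot: [3.127, -0.099, 0.036]
contact_force: [3.6, -0.1, -7.4]
grip_width: 0.0255
```

Call:
carry_out(
  commands=[
    [0, 0, -0.006, 0, 255],
    [0, 0, -0.005, 0, 255],
    [0, 0, -0.005, 0, 255],
    [0, 0, -0.003, 0, 255],
  ],
)

```text
time: 6.22
position: [0.526, -0.2282, 0.1088]
tcp_rot: [3.129, -0.099, 0.032]
contact_force: [9.5, -2.7, -19.7]
grip_width: 0.0249
```

Call:
carry_out(
  commands=[
    [0, 0, -0.003, 0, 255],
    [0, 0, -0.001, 0, 255],
  ],
)

```text
time: 6.48
position: [0.526, -0.2282, 0.1086]
tcp_rot: [3.131, -0.1, 0.029]
contact_force: [3.3, -1.2, -7.2]
grip_width: 0.0252
```

```bash
python3 look.py 5 .149 .084
```

```text
t 6.475 [ 0.526  -0.2282  0.1086] yaw deg -3.637270769988589 tilt [ 0.0185  0.0086 -0.9998] 0.025226192149186862 [ 3.3086 -1.1705 -7.2203]
square_cap [320.1  77.5] 0.81 [ 0.6289 -0.2353  0.084 ] tool shift [0.1027 0.0003 0.0266]
square_cap [355.3 356.6] 0.69 [ 0.4666 -0.2467  0.084 ] tool shift [-0.0585  0.0221  0.0238]
square_cap [519.9 193.7] 0.58 [ 0.5631 -0.3416  0.084 ] tool shift [0.0438 0.1107 0.0264]
square_knob [323.2 327.8] 0.85 [ 0.5241 -0.2295  0.149 ] tool shift [-0.001   0.0018 -0.0404]
```

View pics/w5.png

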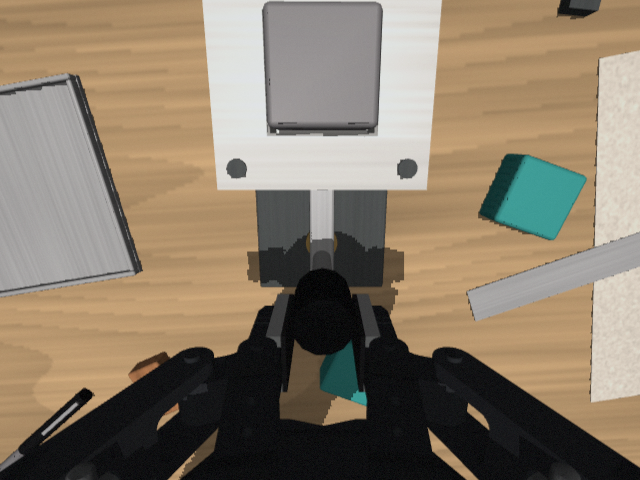

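Call:
carry_out(
  commands=[
    [0, 0, 0, 0, 150],
    [0, 0, 0, 0, 60],
    [0, 0, 0, 0, 0],
    [0, 0, 0, 0, 0],
    [0, 0, -0.03, 0, 0],
    [0, 0, -0.03, 0, 0],
    [0, 0, -0.03, 0, 0],
    [0, 0, 0, 0, 0],
    [0.02, 0, 0, 0, 0],
    [0.02, 0, 0, 0, 0],
    [0, 0, 0, 0, 0],
    [0, 0, 0, 0, 0],
  ],
)

```text
time: 8.12
position: [0.5618, -0.2308, 0.2067]
tcp_rot: [3.126, -0.102, 0.025]
contact_force: [0.6, -0.3, -0.8]
grip_width: 0.0854
```

```bash
python3 look.py 6 .149 .084
```

```text
t 8.125 [ 0.5618 -0.2308  0.2067] yaw deg -3.7203802249256337 tilt [ 0.0165  0.0137 -0.9998] 0.08541199022260901 [ 0.551  -0.3281 -0.8149]
square_cap [342.7 332.6] 0.86 [ 0.463  -0.2461  0.084 ] tool shift [-0.0996  0.02    0.1214]
square_cap [276.8 400.8] 0.61 [ 0.3931 -0.178   0.084 ] tool shift [-0.1738 -0.0434  0.1193]
square_cap [316.  145.8] 0.57 [ 0.6304 -0.2332  0.084 ] tool shift [ 0.0666 -0.0037  0.1238]
square_knob [322.  302.3] 0.63 [ 0.5254 -0.2303  0.149 ] tool shift [-0.0373  0.0011  0.0571]
```

View pics/w6.png

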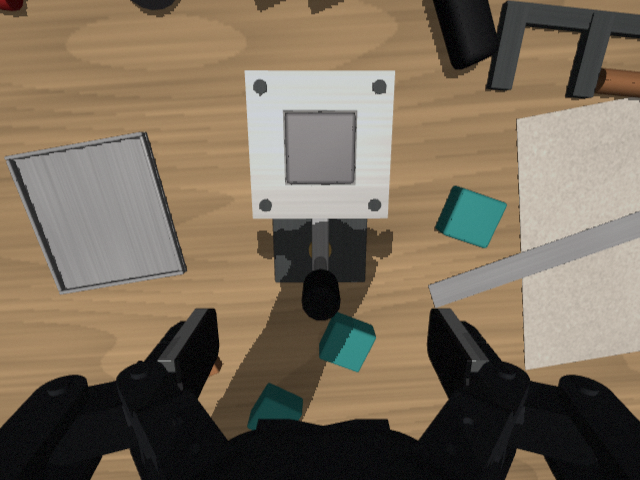

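Run:
```python
from h import *
a=env.capture('side')[130:260,190:360]; b=env.capture('wrist')[60:230,230:410]
z=lambda i:cv2.resize(i,(400,int(400*i.shape[0]/i.shape[1])),interpolation=cv2.INTER_CUBIC)
a,b=z(a),z(b); h=min(len(a),len(b)); cv2.imwrite('pics/c6.png',np.hstack([a[:h],b[:h]]))
```

```text
(no output)
```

View pics/c6.png

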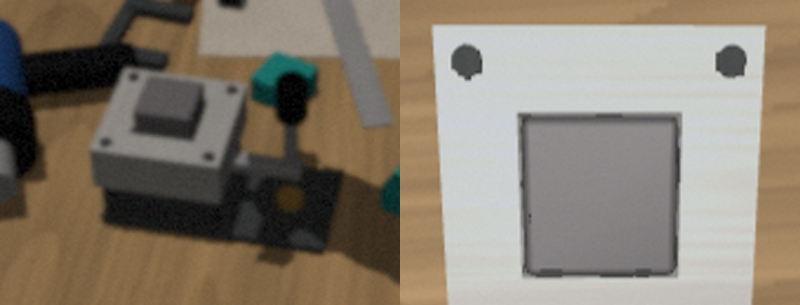

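Run:
```python
from h import *
s=env.sense(); R=cv2.Rodrigues(s['tcp_rot'])[0]; w=at('wrist',(320.2,147.5),.114,s); print(s['time'],s['position'],s['dq'],w,R.T@(w-s['position']))
```

```text
8.375 [ 0.56216157 -0.23103635  0.20762786] [ 0.00059606  0.0021777   0.00755835 -0.00208742  0.00021229 -0.0004629 ] [ 0.62991272 -0.23666119  0.114     ] [ 0.0662547  -0.00016741  0.09485947]
```

Call:
carry_out(
  commands=[
    [0.03, 0, 0, 0, 0],
    [0.03, 0, 0, 0, 0],
    [0.004, 0, 0, 0, 0],
    [0, 0, 0, 0, 0],
    [0, 0, 0.02, 0, 0],
    [0, 0, 0.02, 0, 0],
    [0, 0, 0.01, 0, 0],
    [0, 0, 0, 0, 0],
    [0, 0, 0, 0, 0],
  ],
)

```text
time: 9.5
position: [0.6233, -0.2367, 0.1618]
tcp_rot: [3.123, -0.107, 0.029]
contact_force: [0.4, -0.6, -0.2]
grip_width: 0.0854
```

```bash
python3 look.py 7 .149 .084
```

```text
t 9.5 [ 0.6233 -0.2367  0.1618] yaw deg -3.9014885030814415 tilt [ 0.0191  0.0162 -0.9997] 0.08538520542273709 [ 0.3582 -0.6272 -0.2458]
square_cap [345.2 403.6] 0.94 [ 0.4844 -0.2488  0.084 ] tool shift [-0.1392  0.0203  0.0755]
square_cap [315.1 239.1] 0.91 [ 0.6278 -0.2344  0.084 ] tool shift [ 0.0028 -0.0039  0.0778]
square_cap [473.2 281.2] 0.63 [ 0.5863 -0.3508  0.084 ] tool shift [-0.0306  0.1151  0.0791]
square_knob [318.8 422.4] 0.59 [ 0.5263 -0.2294  0.149 ] tool shift [-0.0975 -0.0009  0.0109]
```

View pics/w7.png

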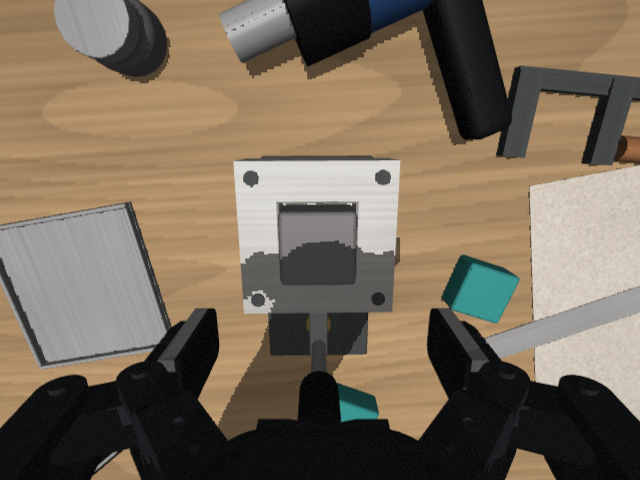

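Call:
carry_out(
  commands=[
    [0.005, 0, 0.02, 0, 0],
    [0, 0, 0.02, 0, 0],
    [0, 0, 0, 0, 0],
    [0, 0, 0, 0, 0],
  ],
)

```text
time: 10.15
position: [0.6307, -0.238, 0.1191]
tcp_rot: [3.122, -0.106, 0.031]
contact_force: [0.2, -0.4, -0.6]
grip_width: 0.0858
```

```bash
python3 look.py 8 .149 .084
python3 - <<'E'
from h import *
s=env.sense();R=cv2.Rodrigues(s['tcp_rot'])[0];print(R)
w=np.array([.6295,-.236,.093]);print(s['position'],R.T@(w-s['position']))
E
```

```text
t 10.15 [ 0.6307 -0.238   0.1191] yaw deg -3.8763449500125207 tilt [ 0.0202  0.0165 -0.9997] 0.08580613123246608 [ 0.2297 -0.3904 -0.6172]
square_cap [315.  265.2] 0.97 [ 0.6301 -0.2354  0.084 ] tool shift [-0.0014 -0.0031  0.0351]
square_cap [492.7 308.3] 0.76 [ 0.5926 -0.3467  0.084 ] tool shift [-0.0314  0.1105  0.0363]
[[ 0.99748609 -0.06801751  0.0198776 ]
 [-0.06765876 -0.99754258 -0.01819581]
 [ 0.02106638  0.01680517 -0.99963683]]
[ 0.63086046 -0.23810862  0.11979346] [-0.00206414 -0.00246117  0.02671832]
```

View pics/w8.png

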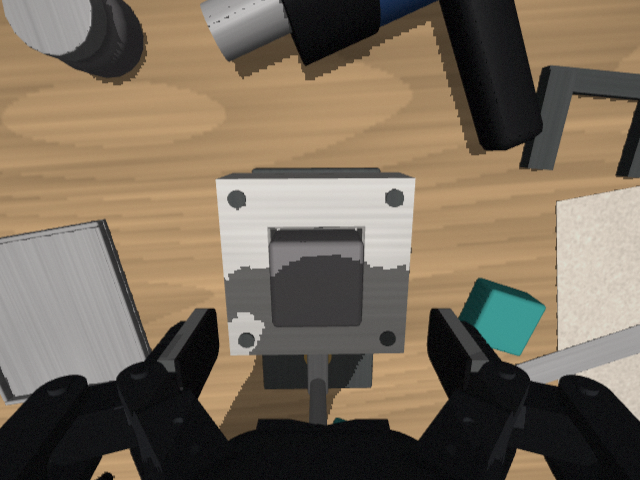

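Call:
carry_out(
  commands=[
    [-0.001, -0.0025, 0.012, 0, 0],
    [0, 0, 0.009, 0, 0],
    [0, 0, 0, 0, 0],
    [0, 0, 0, 0, 0],
  ],
)

```text
time: 10.8
position: [0.6308, -0.2359, 0.0981]
tcp_rot: [3.121, -0.106, 0.034]
contact_force: [-0.0, -0.0, -0.7]
grip_width: 0.0857
```

Call:
carry_out(
  commands=[
    [-0.001, 0, 0.003, 0, 60],
    [0, 0, 0, 0, 80],
    [0, 0, 0, 0, 90],
    [0, 0, 0, 0, 90],
    [0, 0, 0, 0, 90],
  ],
)

```text
time: 11.42
position: [0.6303, -0.2362, 0.0958]
tcp_rot: [3.121, -0.106, 0.036]
contact_force: [-0.3, -0.0, -1.0]
grip_width: 0.055
```

Call:
carry_out(
  commands=[
    [0, 0, 0, 0, 100],
    [0, 0, 0, 0, 110],
    [0, 0, 0, 0, 255],
    [0, 0, 0, 0, 255],
    [0, 0, 0, 0, 255],
  ],
)

```text
time: 12.05
position: [0.6304, -0.2363, 0.0959]
tcp_rot: [3.121, -0.106, 0.036]
contact_force: [-0.1, 0.1, 0.2]
grip_width: -0.0003
```

```bash
python3 look.py 9 .149 .084
python3 - <<'E'
from h import *
a=env.capture('side'); t=env.capture('top'); w=env.capture('wrist')
cv2.imwrite('pics/s9.png',a);cv2.imwrite('pics/t9.png',t)
for c in('side','top'):
  for n in('square_cap','square_knob'):
    for d in env.pinpoint(n,c)[:5]: print(c,n,np.round(d['point']),round(d['score'],2),at(c,d['point'],.084 if n=='square_cap' else .149))
r=lambda i:cv2.resize(i,(400,300),interpolation=cv2.INTER_CUBIC)
cv2.imwrite('pics/m9.png',np.vstack([np.hstack([r(a[110:245,180:360]),r(t[90:240,310:510])]),np.hstack([r(w),r(w[150:450,120:520])])]))
E
```

```text
t 12.05 [ 0.6304 -0.2363  0.0959] yaw deg -3.8826110221146615 tilt [ 0.024   0.018  -0.9996] -0.00027149526559000183 [-0.1273  0.1184  0.1554]
square_cap [506.3 320.1] 0.86 [ 0.5964 -0.3417  0.084 ] tool shift [-0.0271  0.1073  0.0132]
square_cap [317.3 283.3] 0.64 [ 0.6272 -0.2349  0.084 ] tool shift [-0.0035 -0.0014  0.0118]
side square_cap [260. 180.] 0.94 [ 0.63272233 -0.24324713  0.084     ]
side square_cap [366. 218.] 0.85 [ 0.41312507 -0.16466551  0.084     ]
side square_cap [409. 254.] 0.72 [ 0.33047242 -0.08279494  0.084     ]
side square_cap [307. 170.] 0.54 [ 0.54195904 -0.2889716   0.084     ]
side square_knob [317. 167.] 0.91 [ 0.51526228 -0.22297099  0.149     ]
top square_cap [455. 204.] 0.91 [ 0.54198481 -0.36263253  0.084     ]
```

View pics/m9.png

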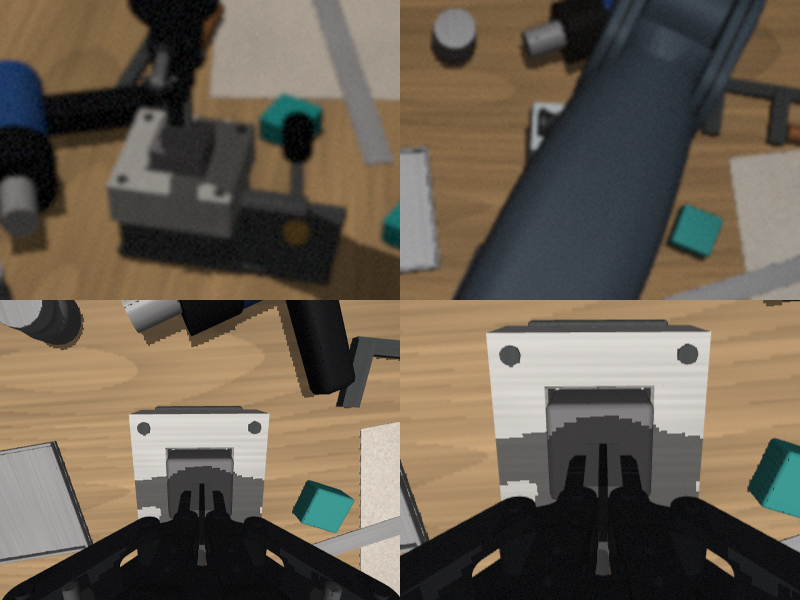

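Run:
```python
from h import *
np.set_printoptions(precision=1,suppress=True,linewidth=250)
i=env.camera_info('side');K=np.array([[i['fx'],0,i['cx']],[0,i['fy'],i['cy']],[0,0,1]])
pr=lambda P:cv2.projectPoints(np.array(P,float),np.array(i['rvec']),np.array(i['tvec']),K,None)[0][:,0]
c=np.array([.630,-.2355]);a=np.radians(-3.8);R=np.array([[np.cos(a),-np.sin(a)],[np.sin(a),np.cos(a)]])
for z in(.092,.100,.108,.114):
    p=[[*(c+R@np.array(o)),z] for o in((.025,-.025),(-.025,-.025),(-.025,.025),(.025,.025))]
    print(z,((pr(p)-[190,130])*400/170).ravel())
s=env.sense()
H=np.linalg.inv(env.camera_info('wrist')['hand_eye'])
w=env.camera_info('wrist')
def tw(p):
    q=H[:3,:3]@p+H[:3,3]; return q[0]/q[2]*w['fx']+w['cx'],q[1]/q[2]*w['fy']+w['cy']
for p in([0,0,0],[.011,0,0],[-.011,0,0],[.011,.0425,-.013],[.011,-.0425,-.013],[-.011,-.0425,-.013],[.011,-.0425,-.05]): print(p,np.array(tw(np.array(p))))
g=cv2.cvtColor(cv2.imread('pics/w9.png'),cv2.COLOR_BGR2GRAY)
print(g[230:350:5,262:390:5])
```

```text
0.092 [144.7  94.8 200.8 102.5 186.8 140.3 129.1 132.2]
0.1 [144.1  87.6 200.5  95.3 186.4 133.1 128.3 125. ]
0.108 [143.4  80.3 200.2  88.1 186.  125.9 127.6 117.7]
0.114 [143.   74.8 199.9  82.6 185.7 120.3 127.1 112.2]
[0, 0, 0] [319.6 286.1]
[0.011, 0, 0] [319.6 266.2]
[-0.011, 0, 0] [319.7 305.3]
[0.011, 0.0425, -0.013] [408.8 275.7]
[0.011, -0.0425, -0.013] [229.9 275.8]
[-0.011, -0.0425, -0.013] [233.3 317.3]
[0.011, -0.0425, -0.05] [205.6 312.7]
[[213 210 210 208 209 211 209 209 210 209 209 209 210 209 208 208 209 208 208 209 209 207 207 209 209 208]
 [208 208 207 210 198 199 199 198 197 196 199 188 187 187 188 187 187 179 178 177 179 179 178 205 205 205]
 [214 133  53  69  48  47  45  47  47  48  46  46  45  46  45  47  46  45  47  46  46  56 147 212 210 210]
 [214 138  44  50  49  50  50  46  50  46  48  47  48  48  48  48  47  49  45  48  49  49 140 201 203 201]
 [211 145  46  51  51  49  53  50  51  51  50  49  50  46  54  51  52  51  51  50  52  51 149 214 214 213]
 [207  84  97  98  97  99  99  99 100 100 101 100 103 103 104 103 103 104 102 104 105 105  77 203 203 205]

[... 1226 characters left out ...]
  16  35  59  59   8  17  16  31  62  58  88  94  94  91]
 [ 96  96  60  61  61  37  13  17  16  59  59  59  12  34  60  59  13  11  14  15  59  57  95  97  96  96]
 [ 94  92  58  60  59  17  12  18  16  59  60  59  16  26  57  61  21  19  13  12  60  58  91  92  92  92]
 [ 96  92  58  61  59  10  16  13   8  60  61  59  14  24  61  60  38  16  15  11  60  57  93  94  95  93]
 [ 94  97  58  61  62  13  11  15  13  59  61  59  17  13  60  60  53  10  11  13  57  58  96  96  93  97]
 [ 96  93  57  60  42  11  17  19   7  16  25  84  20  25  61  18  13   8  12  16  20  58  93  92  92  91]
 [ 94  94  55  60  18  16  10   9  17  10  20  79  20  25   9  16  17  10  15  13  18  23  93  91  91  92]]
```

Call:
carry_out(
  commands=[
    [0, 0, -0.02, 0, 255],
    [0, 0, -0.015, 0, 255],
    [0, 0, 0, 0, 72],
    [0, 0, 0, 0, 72],
    [0, 0, 0, 0, 72],
    [0, 0, 0, 0, 72],
  ],
)

```text
time: 13.3
position: [0.6287, -0.2352, 0.1298]
tcp_rot: [3.122, -0.106, 0.032]
contact_force: [-0.1, 0.4, 0.8]
grip_width: 0.0611
```

```bash
python3 look.py 10 .149 .084
python3 - <<'E'
from h import *
np.set_printoptions(linewidth=300)
g=cv2.cvtColor(cv2.imread('pics/w10.png'),cv2.COLOR_BGR2GRAY)
print('cols 200..440/6'); 
for r in range(190,400,8): print(r,g[r,200:446:6])
E
```

```text
t 13.3 [ 0.6287 -0.2352  0.1298] yaw deg -3.88681325808056 tilt [ 0.021   0.0168 -0.9996] 0.061070818082442954 [-0.0983  0.4206  0.7635]
square_cap [315.8 259.3] 0.94 [ 0.6284 -0.2331  0.084 ] tool shift [-0.0014 -0.0028  0.0457]
square_cap [490.9 301.5] 0.7 [ 0.5901 -0.3478  0.084 ] tool shift [-0.0318  0.1142  0.047 ]
square_cap [351.3 433.8] 0.59 [ 0.4898 -0.2494  0.084 ] tool shift [-0.1385  0.0229  0.0433]
cols 200..440/6
190 [168 167 168 165 165 219 122  83  85 215 220 219 219 219 219 220 219 218 219 219 218 219 218 219 219 219 220 217 218 219 217 219  80  84 147 218 159 161 162 162 163]
198 [157 159 157 160 158 222 221  80  84 216 220 220 221 219 217 218 218 217 218 219 218 218 218 217 216 216 215 214 216 215 214 215  80  85 213 213 161 161 160 157 158]
206 [161 161 162 160 160 222 223 222 224 221 222 222 222 222 221 221 220 220 219 220 220 218 219 218 219 219 217 218 218 218 217 218 218 217 216 215 151 149 147 149 149]
214 [165 165 163 162 159 221 221 220 220 220 221 221 220 220 219 221 219 219 218 219 219 218 217 218 218 218 218 219 218 218 219 218 218 217 218 218 148 151 15
[... 3220 characters left out ...]
 10  15  14  12  16]
374 [ 10  15   9  15  10  10   8 152 158  78  81  81  37  37  39  37  34  40  40  56  58  57  36  38  39  74  74  74  77 162 166 170 170 168 103  12  15   8  16  10  18]
382 [ 13  15  14  11  14   6   7 166  86  83  86  85  85  81  82  82  83  85  87  53  57  56  84  87 170 169 160 157 157 157 159 163 165 167 167   7  17  10  14  13  17]
390 [ 17  11  13  14   8  12 141  81  81  82  83  80  81  84  82  85  84  81  77  52  56  54  79 155 158 156 157 156 158 154 153 145 145 148 147  61  21  12  17  17  18]
398 [ 20  18  16  13  12   7  78  79  77  75  75  78  74  75  75  78  79  77  77  56  56  59 148 153 152 153 156 156 159 162 163 164 163 163 161 103  12  14  11  13  19]
```

Call:
carry_out(
  commands=[
    [-0.002, -0.002, 0.015, 0, 72],
    [0, 0, 0.012, 0, 72],
    [0, 0, 0, 0, 72],
    [0, 0, 0, 0, 72],
  ],
)

```text
time: 13.95
position: [0.6277, -0.2338, 0.1022]
tcp_rot: [3.122, -0.106, 0.033]
contact_force: [0.3, 0.0, -0.2]
grip_width: 0.061
```

```bash
python3 look.py 11 .149 .084
python3 - <<'E'
from h import *
np.set_printoptions(linewidth=300)
g=cv2.cvtColor(cv2.imread('pics/w11.png'),cv2.COLOR_BGR2GRAY)
for r in range(240,360,8): print(r,g[r,236:416:5])
E
```

```text
t 13.95 [ 0.6277 -0.2338  0.1022] yaw deg -3.8913146921642987 tilt [ 0.0218  0.0172 -0.9996] 0.06104535940311056 [ 0.3107  0.0411 -0.2298]
square_cap [321.  272.6] 0.92 [ 0.6283 -0.2348  0.084 ] tool shift [0.0003 0.0006 0.0182]
square_cap [506.4 310.8] 0.68 [ 0.5962 -0.3423  0.084 ] tool shift [-0.0244  0.1101  0.0196]
240 [213 211 211 211 212 212 214 155  49  54  50  51  50  52  53  53  50  52  55  49  52  51  51  51  50  51  52  49 158 211 211 209 210 210 207 206]
248 [207 210 208 210 210 210 210 159 113 119 119 120 118 120 120 118 119 121 119 121 122 122 122 122 122 124 122 123  95 207 205 204 205 206 204 202]
256 [208 206 207 210 209 210 211 184 121 133 132 132 132 133 132 131 132 131 132 132 130 131 134 132 130 129 131 131 110 211 211 211 209 208 207 208]
264 [209 208 209 210 210 210 211 200 117 132 130 133 131 130 112  64  65  61  62  61  65  62  60 133 132 131 130 128 155 206 206 206 203 205 201 202]
272 [209 209 209 210 109 213 167 213 116 130  61  63  62  63  63  63  63  61  64  61  62  62  62  59  64  62 101 125 195  95  95  98 203 204 203 201]
280 [213 215 101 101 101 102
[... 591 characters left out ...]
  9  70  98 100  97  99  55  63  60  61  65  65  61  63  62  60  60  62  62  62  62  62  63  58  62  58  95  97  95  96   6   8   5  15]
328 [  4  10   7  54 113  98  97  99  51  62  61  62  62  60  60  60  62  61  62  59  62  62  62  60  62  60  61  57  94  97  93  94   5  13   7   9]
336 [  9   7   6  13 192  95  97  96  93  56  58  57  56  55  54  54  52  53  52  53  54  59  58  56  57  62  64  82  95  93  92  95   8   6   5  15]
344 [ 14  13   6  30 149  96  95  95  95  96  94  94  94  94  95  94  94  94  93  94  93  90  93  93  91  92  90  92  93  91  91  92   2   8   4  11]
352 [12  4 13 76 82 95 93 94 95 95 95 94 96 95 96 95 96 93 94 95 93 95 96 93 93 95 94 94 96 95 95 96 38  6 13  6]
```

Call:
carry_out(
  commands=[
    [0, 0, 0.01, 0, 72],
    [0, 0, 0.01, 0, 72],
    [0, 0, 0.004, 0, 72],
    [0, 0, 0, 0, 72],
    [0, 0, 0, 0, 72],
  ],
)

```text
time: 14.72
position: [0.6284, -0.2344, 0.0768]
tcp_rot: [3.121, -0.106, 0.034]
contact_force: [-0.4, -0.4, -0.4]
grip_width: 0.0613
```

Call:
carry_out(
  commands=[
    [0, 0, 0.004, 0, 72],
    [0, 0, 0.003, 0, 72],
    [0, 0, 0, 0, 72],
    [0, 0, 0, 0, 72],
  ],
)

```text
time: 15.22
position: [0.629, -0.2347, 0.07]
tcp_rot: [3.121, -0.106, 0.036]
contact_force: [-0.2, 0.4, -0.3]
grip_width: 0.0613
```

```bash
python3 look.py 12 .149 .084
python3 - <<'E'
from h import *
np.set_printoptions(linewidth=300)
g=cv2.cvtColor(cv2.imread('pics/w12.png'),cv2.COLOR_BGR2GRAY)
for r in range(250,380,8): print(r,g[r,226:426:5])
E
```

```text
t 15.225 [ 0.629  -0.2347  0.07  ] yaw deg -3.891749227866806 tilt [ 0.0234  0.0178 -0.9996] 0.06126426630638612 [-0.2099  0.4491 -0.326 ]
square_cap [321.9 299.9] 0.92 [ 0.6275 -0.2356  0.084 ] tool shift [-0.0011  0.0012 -0.014 ]
square_cap [523.3 333.3] 0.91 [ 0.6016 -0.335   0.084 ] tool shift [-0.0202  0.1021 -0.0126]
250 [205 206 209 206 208 206 207 143  77  79 146  95  88  85  83  83  85  85  75  72  73  74  72  72  63  66  65  65  66 116  56  53 146 204 203 204 203 203 200 203]
258 [207 206 207 208 208 209 209 143  52  44  48  45  45  46  51  50  48  49  49  46  48  51  49  48  49  50  47  47  47  45  48  55 162 197 198 196 196 194 195 195]
266 [208 208 208 210 211 210 213 151  49  53  53  50  52  52  53  49  50  53  52  50  51  51  52  49  51  53  52  52  53  53  50  48 196 209 208 208 207 207 206 204]
274 [203 205 203 205 206 207 206  89 110 113 112 113 112 114 113 113 113 114 114 110 115 114 114 114 113 115 115 114 115 117 114 116  87 204 203 204 202 199 200 201]
282 [196 196 196 197 200 200 200  86 118 127 125 128 126 126  73  61  62  63  62  61  63  62  61  63 100  97  9
[... 1066 characters left out ...]
3 12 10 10 88 94 94 55 61 62 62 59 59 60 60 58 62 60 59 62 59 62 63 58 60 61 59 59 59 59 54 93 91 15  6  3 11 14 22]
354 [24 12 10 15  6 97 97 95 52 62 62 60 60 61 62 62 61 59 59 60 58 60 61 60 59 61 60 58 60 62 61 55 93 94 91 16  9  9  7 11]
362 [ 22  11  11   3 186  96  96  95  54  62  60  62  60  61  61  60  61  59  61  60  61  59  60  60  59  61  61  57  63  62  57  56  92  93  94  12  14  13   6  16]
370 [17 10  4  5 94 94 93 93 53 57 61 60 59 60 59 60 61 60 60 58 60 59 61 59 62 59 60 59 58 59 58 54 92 92 92 91 12  8 14 18]
378 [  7   6   7 105  94  92  93  91  93  58  54  58  55  56  53  55  57  54  55  56  55  52  55  53  56  52  51  53  51  50  56  92  91  93  91  90  28   8  10  13]
```

Call:
carry_out(
  commands=[
    [0, 0, 0.004, 0, 72],
    [0, 0, 0.002, 0, 72],
    [0, 0, 0, 0, 72],
    [0, 0, 0, 0, 90],
    [0, 0, 0, 0, 95],
    [0, 0, 0, 0, 100],
    [0, 0, 0, 0, 100],
    [0, 0, 0, 0, 105],
    [0, 0, 0, 0, 105],
  ],
)

```text
time: 16.5
position: [0.6293, -0.2351, 0.064]
tcp_rot: [3.12, -0.107, 0.036]
contact_force: [-0.6, 0.4, -0.1]
grip_width: 0.0505
```

Call:
carry_out(
  commands=[
    [0, 0, 0, 0, 115],
    [0, 0, 0, 0, 255],
    [0, 0, 0, 0, 255],
    [0, 0, 0, 0, 255],
  ],
)

```text
time: 17.0
position: [0.6293, -0.2351, 0.0641]
tcp_rot: [3.12, -0.106, 0.037]
contact_force: [0.2, -0.8, -0.3]
grip_width: 0.049
```

Call:
carry_out(
  commands=[
    [0, 0, -0.008, 0, 255],
    [0, 0, -0.012, 0, 255],
    [0, 0, -0.015, 0, 255],
    [0, 0, -0.02, 0, 255],
    [0, 0, -0.01, 0, 255],
    [0, 0, 0, 0, 255],
    [0, 0, 0, 0, 255],
  ],
)

```text
time: 17.88
position: [0.6284, -0.2338, 0.1347]
tcp_rot: [3.12, -0.106, 0.04]
contact_force: [-0.1, -0.3, -0.7]
grip_width: 0.0485
```

```bash
python3 look.py 13 .149 .149
python3 - <<'E'
from h import *
s=env.sense()
R=cv2.Rodrigues(s['tcp_rot'])[0]
for d in env.pinpoint('tray','wrist')[:2]: print('tray w',d,at('wrist',d['point'],0,s))
c=np.array([at('top',p,.012) for p in [(268,170),(324,165),(328,222),(272,229)]]);print(c.mean(0))
for q in env.search_frame('tray','top')[:2]: print(q)
E
```

```text
t 17.875 [ 0.6284 -0.2338  0.1347] yaw deg -3.88619541396954 tilt [ 0.0263  0.0188 -0.9995] 0.048510180287124206 [-0.1413 -0.2814 -0.6742]
square_cap [320.1 302.3] 0.67 [ 0.6258 -0.2337  0.149 ] tool shift [-0.0022  0.0003 -0.0143]
square_cap [348.3 429.6] 0.54 [ 0.5504 -0.2436  0.149 ] tool shift [-0.0768  0.0153 -0.016 ]
tray w {'point': [73.0, 308.8], 'score': 0.76} [ 0.56843551 -0.00239788  0.        ]
[ 0.56978722 -0.00229688  0.012     ]
{'point': [296.1, 194.3], 'score': 0.71}
```

Call:
carry_out(
  commands=[
    [-0.006, -0.018, 0, 0, 255],
    [-0.01, -0.03, 0, 0, 255],
    [-0.01, -0.03, 0, 0, 255],
    [-0.01, -0.03, 0, 0, 255],
    [-0.01, -0.03, 0, 0, 255],
    [-0.01, -0.03, 0, 0, 255],
    [-0.008, -0.025, 0, 0, 255],
    [-0.005, -0.015, 0, 0, 255],
    [0, 0, 0, 0, 255],
    [0, 0, 0, 0, 255],
  ],
)

```text
time: 19.38
position: [0.5697, -0.0162, 0.1235]
tcp_rot: [3.121, -0.11, 0.029]
contact_force: [0.2, 0.1, -0.6]
grip_width: 0.0487
```

```bash
cat > trayl.py <<'E'
from h import *
np.set_printoptions(precision=4,suppress=True)
s=env.sense();env.capture('wrist');R=cv2.Rodrigues(s['tcp_rot'])[0]
print(s['time'],s['position'],R[2],'yaw',np.degrees(np.arctan2(R[1,0],R[0,0])),s['grip_width'],s['contact_force'])
w=np.array([.569,-.002,s['position'][2]]);print('shift to tray',R.T@(w-s['position']))
for d in env.pinpoint('tray','wrist')[:2]: print('tray w',d,at('wrist',d['point'],0,s))
for d in env.pinpoint('square_cap','wrist')[:2]: print('cap',d)
E
python3 trayl.py
```

```text
19.375 [ 0.5697 -0.0162  0.1235] [ 0.019   0.0179 -0.9997] yaw -4.025471712622659 0.0487122274305233 [ 0.2177  0.0862 -0.5826]
shift to tray [-0.0017 -0.0141 -0.0003]
tray w {'point': [299.8, 231.1], 'score': 0.68} [ 0.57   -0.0006  0.    ]
cap {'point': [475.2, 451.3], 'score': 0.89}
cap {'point': [573.7, 366.8], 'score': 0.76}
```

Call:
carry_out(
  commands=[
    [-0.001, -0.007, 0.015, 0, 255],
    [-0.001, -0.007, 0.025, 0, 255],
    [0, 0, 0.025, 0, 255],
    [0, 0, 0.02, 0, 255],
    [0, 0, 0.01, 0, 255],
    [0, 0, 0, 0, 255],
    [0, 0, 0, 0, 255],
  ],
)

```text
time: 20.4
position: [0.5696, -0.0043, 0.0212]
tcp_rot: [3.122, -0.116, 0.024]
contact_force: [0.2, 0.9, -0.3]
grip_width: 0.0485
```

```bash
python3 trayl.py
```

```text
20.4 [ 0.5696 -0.0043  0.0212] [ 0.0163  0.0169 -0.9997] yaw -4.255087556478666 0.04847360521786186 [ 0.2349  0.9205 -0.2823]
shift to tray [-0.0007 -0.0022 -0.    ]
tray w {'point': [313.8, 266.7], 'score': 0.97} [ 0.5729 -0.0014  0.    ]
cap {'point': [320.1, 303.4], 'score': 0.96}
```

Call:
carry_out(
  commands=[
    [0, -0.001, 0.01, 0, 255],
    [0, 0, 0.01, 0, 255],
    [0, 0, 0.006, 0, 255],
    [0, 0, 0, 0, 255],
    [0, 0, 0, 0, 255],
  ],
)

```text
time: 21.18
position: [0.5711, -0.0038, -0.0054]
tcp_rot: [3.122, -0.116, 0.028]
contact_force: [-0.5, 0.3, -0.3]
grip_width: 0.0488
```

Call:
carry_out(
  commands=[
    [0, 0, 0.004, 0, 255],
    [0, 0, 0.002, 0, 255],
    [0, 0, 0, 0, 255],
  ],
)

```text
time: 21.55
position: [0.5716, -0.004, -0.0113]
tcp_rot: [3.122, -0.116, 0.03]
contact_force: [0.0, 0.1, -0.7]
grip_width: 0.0487
```

Call:
carry_out(
  commands=[
    [0, 0, 0.0015, 0, 255],
    [0, 0, 0.0015, 0, 255],
    [0, 0, 0, 0, 255],
  ],
)

```text
time: 21.92
position: [0.5719, -0.0041, -0.0143]
tcp_rot: [3.122, -0.116, 0.03]
contact_force: [-1.4, 0.3, -0.8]
grip_width: 0.0485
```

Call:
carry_out(
  commands=[
    [0, 0, 0.001, 0, 255],
    [0, 0, 0.001, 0, 255],
  ],
)

```text
time: 22.18
position: [0.5721, -0.0041, -0.0156]
tcp_rot: [3.122, -0.116, 0.031]
contact_force: [-3.0, 0.8, 5.6]
grip_width: 0.0484
```

Call:
carry_out(
  commands=[
    [0, 0, 0, 0, 255],
    [0, 0, 0, 0, 95],
    [0, 0, 0, 0, 80],
    [0, 0, 0, 0, 60],
    [0, 0, 0, 0, 40],
    [0, 0, 0, 0, 40],
    [0, 0, -0.015, 0, 40],
    [0, 0, -0.03, 0, 40],
    [0, 0, -0.04, 0, 40],
    [0, 0, -0.04, 0, 40],
    [0, 0, 0, 0, 40],
  ],
)

```text
time: 23.55
position: [0.5704, -0.0018, 0.1172]
tcp_rot: [3.121, -0.116, 0.037]
contact_force: [-0.4, -0.4, 0.8]
grip_width: 0.0721
```

Run:
```python
from h import *
np.set_printoptions(precision=4,suppress=True,linewidth=200)
s=env.sense();print(s['time'],s['position'],s['grip_width'],s['contact_force'])
im=env.capture('wrist');cv2.imwrite('pics/w20.png',im)
for n,z in(('square_cap',.004),('tray',0)):
  for d in env.pinpoint(n,'wrist')[:3]: print(n,d['score'],d['point'],at('wrist',d['point'],z,s))
g=cv2.cvtColor(im,cv2.COLOR_BGR2GRAY)
for r in range(150,340,10): print(r,g[r,200:440:8])
b=env.capture('side');cv2.imwrite('pics/s20.png',b)
for n,z in(('square_cap',.004),('square_cap',.034),('round_cap',.062)):
  for d in env.pinpoint(n,'side')[:4]: print('side',n,round(d['score'],2),d['point'],at('side',d['point'],z))
```

```text
23.55 [ 0.5704 -0.0018  0.1172] 0.07206610900994158 [-0.4263 -0.3677  0.7545]
square_cap 0.96 [592.8, 376.3] [ 0.4127 -0.2476  0.004 ]
square_cap 0.86 [319.5, 228.2] [ 0.575  -0.0031  0.004 ]
square_cap 0.69 [491.0, 457.9] [ 0.3254 -0.1565  0.004 ]
150 [146 146 144 145 132 147 159 137 139 177 191 190 195 196 195 191 190 186 193 191 183 183 175 182  62 144 149 147 145 143]
160 [143 141  63 172 180 183 184 173 187 187 185 187 191 191 197 188 188 188 188 188 183 180 173 176  83 141 141 144 145 144]
170 [136 136 173 171 176 184 181 173 187 183 183 187 184 194 188 186 185 182 185 179 177 179 177 172 173 131 131 133 134 134]
180 [139 126 113 165 172 176 175 179 185 184 182 185 179 185 183 176 181 178 182 176 177 180 171 167 174 137 140 141 141 141]
190 [138 139 138  56 170 176 170 177 175 170 177 176 177 177 182 178 176 176 176 178 181 174 169 167 172 160 147 149 150 150]
200 [141 140 137 177 165 172 177 174 164 176 177 172 173 177 173 178 175 172 171 174 175 169 173 166 165 174 142 143 141 146]
210 [137 138 141 135 163 164 171 169 168 171 166 172 102 103 104 105 106 105 105 104 172 166 16
[... 1333 characters left out ...]
26  57  54  68  75  70  70  71  75  74  73  74  71  73 146 147 148 148  11  13  65]
330 [ 65  66  13   5   8 147 147 144 144 148  73  76  75  75  75  75  76  74  76  76  79  78  77 154 152 151  67   5   5  26]
side square_cap 0.8 [364.4, 217.5] [ 0.4147 -0.2472  0.004 ]
side square_cap 0.68 [312.3, 168.9] [ 0.5434 -0.3897  0.004 ]
side square_cap 0.64 [411.4, 252.9] [ 0.3153 -0.1594  0.004 ]
side square_cap 0.57 [268.9, 298.1] [ 0.576  -0.0104  0.004 ]
side square_cap 0.8 [364.4, 217.5] [ 0.415  -0.2162  0.034 ]
side square_cap 0.68 [312.3, 168.9] [ 0.5392 -0.3537  0.034 ]
side square_cap 0.64 [411.4, 252.9] [ 0.3192 -0.1316  0.034 ]
side square_cap 0.57 [268.9, 298.1] [0.5706 0.0121 0.034 ]
```

Run:
```python
from h import *
for c in('side','top'):
  env.capture(c)
  for n,z in(('round_cap',.062),('square_knob',.149),('square_cap',.004)):
    for d in env.pinpoint(n,c)[:5]: print(c,n,round(d['score'],2),np.round(d['point'],1),np.round(at(c,d['point'],z),3))
s=env.sense();print(s['time'],s['contact_force'],s['dq'])
print(env.hand_in())
```

```text
side round_cap 0.66 [248.7 427.2] [0.553 0.267 0.062]
side square_knob 0.83 [315.1 167.2] [ 0.518 -0.221  0.149]
side square_cap 0.92 [268.7 299.8] [ 0.576 -0.007  0.004]
side square_cap 0.71 [308.4 171.3] [ 0.551 -0.38   0.004]
side square_cap 0.71 [411.1 253.5] [ 0.316 -0.158  0.004]
side square_cap 0.62 [365.3 216.9] [ 0.413 -0.249  0.004]
top round_cap 0.91 [181.1 200.7] [0.551 0.267 0.062]
top round_cap 0.66 [398.8 209.2] [ 0.532 -0.238  0.062]
top square_knob 0.85 [400.8 207.2] [ 0.525 -0.229  0.149]
top square_cap 0.83 [366.1 301.3] [ 0.317 -0.167  0.004]
top square_cap 0.67 [401.5 260.7] [ 0.415 -0.253  0.004]
top square_cap 0.62 [301.  197.4] [ 0.568 -0.009  0.004]
top square_cap 0.58 [453.3 204. ] [ 0.553 -0.381  0.004]
24.3 [-0.33625286 -0.81114417 -0.72842975] [ 1.05501611e-04 -2.38638031e-03  2.19872540e-03  1.37981198e-04
 -8.75306408e-05 -1.10928655e-03]
the job is handed in; nothing more can be done
None
```

The square cap is in the steel tray near its centre, and the job is handed in at 24.3 s. I lifted the right mould's knob 24 mm to its stop, gripped the raised cap, and lowered it until it touched the tray floor at about 6 N. Then I opened the fingers and backed the gripper clear.

**Failed first grasp:** the fingers shut completely above the cap without moving it. The wrist pictures showed the fingertips about 3 cm farther back than the stated tool point. I tried again about 3 cm lower and the cap was held, with the opening at about 49 mm.

**Last checks:**
- **Square cap:** all three cameras found it at about (0.57, −0.005), inside the tray. The wrist picture's pixel values show a clean, square top face.
- **Round cap:** found where it was at the start.
- **Square knob:** found still raised.
- **Turquoise look-alikes:** all three found about where they were.
- **Arm:** at rest, with no contact force.

**Not confirmed:** I had used up my picture views, so I did not see the final placement. "Resting flat" rests on the wrist pixel values and the contact reading. The top camera also gave a weaker, false round-cap reading at the square mould's knob. The wrist camera did not report the tray in its last look.

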